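# Line up specimen jars by height on a carrier

### The arm

A 7-joint arm with a two-finger parallel gripper is mounted at the origin on the work surface. World frame = base frame: x ahead of the robot, y to its left, z up, the work surface at z = 0. Lengths are in mm, angles in rad, forces in N, time in s.
With the tool pointing down it reaches from about 400 to 875 mm from the base axis. Payload 4.4 kg.
Tool frame: the origin (TCP) lies midway between the tips of the shut fingers; the grasp point (between the pads) lies ctrl.grip_depth behind it (ctrl.grip_depth is the distance from the TCP to the grasp point, in mm); z points along the fingers, y is the line along which they close (so a half turn about z gives the same grasp; the last joint's range is limited). The gripper opens to 85 mm and grips with 20 to 120 N. Pads are 22 mm wide; open, the fingers measure 114 mm over their backs; the gripper's body (76 mm by 85 mm) begins 54 mm behind the grasp point. The pads swing forward as they close: fully open they stand 13 mm farther back than shut.
Start: joints at [1.244, 0.628, 0.038, 1.517, -0.027, 0.996, -0.02], TCP at [167.632, -628.026, 231.313] pointing down, gripper open.
Joint ranges: [-3.06, 3.06], [-0.37, 2.12], [-1.25, 1.32], [0.18, 2.47], [-1.1, 4.24], [0.23, 1.98], [-2.94, 2.94]. Speed limits (rad/s): [2.57, 2.57, 3.14, 3.14, 3.14, 3.14, 3.14].

### API

Orientations are given as [roll, pitch, yaw] about the fixed x, y, z axes, in that order (R = Rz(yaw) Ry(pitch) Rx(roll)).
In Python, from cell import ctrl gives the robot as it stands.
- The arm moves only by the tool carry_out, never from a script. Its argument "deltas" is one flat list of numbers, 7 for each row, row after row: the turn, a rotation vector about the tool's x, y, z in degrees, then the shift along the tool's x, y, z in m, then the closure, from -1 (fully open) to 1 (shut). In form: [wx, wy, wz, dx, dy, dz, claw, wx, wy, wz, dx, dy, dz, claw, ...]. A call has 1 to 12 rows; each row shifts and turns the commanded pose from where the row before left it, along the tool's axes as they then stand; what a row does not reach is not made up. A row lasts 1/8 s, in which the tool goes at most 62.5 mm and 10.7 degrees, less where a joint would pass 70% of its speed; a pose out of reach is approached as far as the arm can. A call with a gripper value outside its range is refused whole. The fingers move at their own pace and stop on an object; the grip force is fixed at half the most. Time passes only in rows, so rows that do not move let the fingers close. It gives the time, the measured TCP pose, the force, the opening and the grip force at its end, in the units of the state.
- ctrl.read_state(): the state, without advancing time (a new reading comes with each control period).
- ctrl.get_image(name): name is "scene" or "top" or "wrist"; returns the picture (384x512x3 uint8, red, green, blue); there is no depth.
- ctrl.calibration(name): a dict with "mtx" (3x3 intrinsics, pixels), "R" (3x3) and "t" (3): a world point X has camera coordinates R X + t. Camera axes: x right, y down, z forward; pixel columns grow to the right and rows downward; lengths in mm; the calibration is good to about 2 mm. A picture is of the moment at which its call begins: read the wrist's pose just before it. calibration takes no time and is no camera call; for the wrist camera it gives the pose at the moment of the call.
- ctrl.finish_job(): hands the job in; it is judged then, once.
The state is a dict: "clock": time; "qpos": joint angles; "qd": joint speeds; "tau": joint torques, N m; "eef_pos": TCP position; "tool_rot": TCP orientation; "force": force on the tool from outside, world axes, zero at the start; "torque": the same for the moment, N m; "width": finger opening in mm; "gripper_force": force on a finger pad.
Only numpy, scipy, OpenCV 4.12 (cv2) and the standard library are available. Lean on these libraries where they do the work, as an engineer would, in place of code of your own. Each camera call takes 0.05 s, during which the arm holds its last target. There are 200 camera calls.

### The job

Lift the green insert plate straight up off the carrier's two pins, keeping it level, and lay it flat on the paper sheet, lengthwise along it and wholly on it. Then stand the four blue-capped jars upright on the carrier, each centred on its own mark, in order of height: the shortest on the orange mark, rising along the row to the tallest on the blue mark at the other end. Set everything down gently, without dropping it or knocking it over.

Things in the scene. Friction and masses are not known exactly. Their poses are not given: they have to be found in the camera images.
- plate: Green plate 330 x 80 x 6 mm, 170 g, four round windows; its two 12 mm holes (145 mm either side of centre along x) sit over the carrier's upright steel pins (8 mm thick, 20 mm above the carrier's top). Mid black grip fin: 12 mm thick along x, 40 mm along y, from 6 to 51 mm above the origin. Origin: centre of underside; x lengthwise, z up. At the start it lies on the carrier, 18 mm above the bench.
- sheet: White absorbent paper sheet, 370 x 130 mm, 2 mm thick, fixed to the bench. Origin: centre of its underside, on the bench; x along its length. The plate is to be laid here, its length along the sheet's, either way round.
- jar_s: The shortest of four white screw-cap jars with blue caps and a yellow band: 32 mm diameter, 55 mm tall with its cap (the cap is the top 14 mm, 3 mm narrower). Origin: centre of its underside; z up along the jar. Loose, about 31 g. At the start it stands on the bench.
- jar_m: The second shortest of four white screw-cap jars with blue caps and a yellow band: 37 mm diameter, 72 mm tall with its cap (the cap is the top 14 mm, 3 mm narrower). Origin: centre of its underside; z up along the jar. Loose, about 54 g. At the start it stands on the bench.
- jar_l: The second tallest of four white screw-cap jars with blue caps and a yellow band: 42 mm diameter, 89 mm tall with its cap (the cap is the top 14 mm, 3 mm narrower). Origin: centre of its underside; z up along the jar. Loose, about 86 g. At the start it stands on the bench.
- jar_xl: The tallest of four white screw-cap jars with blue caps and a yellow band: 47 mm diameter, 106 mm tall with its cap (the cap is the top 14 mm, 3 mm narrower). Origin: centre of its underside; z up along the jar. Loose, about 129 g. At the start it stands on the bench.
- mark_start: Orange mark at one end of the row, for the shortest jar. Flat disc, 34 mm diameter, on the top of the fixed white carrier (330 x 90 mm, 18 mm high), seen through a window of the plate at the start. Origin: disc centre, at the carrier's top face; x along the row. Four marks in one straight row, 70 mm apart. Fixed.
- mark_mid_a: One of the two grey middle marks; either of them may be the one next to the orange mark. Flat disc, 34 mm diameter, on the top of the fixed white carrier (330 x 90 mm, 18 mm high), seen through a window of the plate at the start. Origin: disc centre, at the carrier's top face; x along the row. Four marks in one straight row, 70 mm apart. Fixed.
- mark_mid_b: The other grey middle mark. Flat disc, 34 mm diameter, on the top of the fixed white carrier (330 x 90 mm, 18 mm high), seen through a window of the plate at the start. Origin: disc centre, at the carrier's top face; x along the row. Four marks in one straight row, 70 mm apart. Fixed.
- mark_end: Blue mark at the other end of the row, for the tallest jar. Flat disc, 34 mm diameter, on the top of the fixed white carrier (330 x 90 mm, 18 mm high), seen through a window of the plate at the start. Origin: disc centre, at the carrier's top face; x along the row. Four marks in one straight row, 70 mm apart. Fixed.

How it is judged:
By the outcome, as a careful person would: the job done as asked, in the order asked, and still so for the second after the job is handed in, with the robot touching nothing.
It also fails if it takes over 139 s, if anything falls off the work surface, if the arm or the gripper's body presses on something with over 40 N, if the wrist force passes 120 N, or if a joint passes its speed limit or range.

## Working session

There is one attempt and no reset: what is moved stays moved. The work goes in short steps, Python scripts to look and compute and a tool call to move; the robot and the scene stay as the last step left them, time stands still between calls to the robot, and variables do not carry over. Pictures are saved under pics/ and viewed, at most 14 in all, crops included, and the job is handed in when it is done.

Besides the shell and the picture viewer there is one more tool, called after "Call:" in YAML: its name, and indented under it one key for each argument. carry_out: Moves the arm, as the interface text tells. Its arguments: {"type":"object","properties":{"deltas":{"type":"array"}},"required":["deltas"]}

```bash
mkdir -p pics; ls
python3 - <<'E'
from cell import ctrl
import cv2, numpy as np
np.set_printoptions(precision=3,suppress=True)
print(ctrl.read_state(), ctrl.grip_depth)
a=[]
for n in("scene","top"):
    im=ctrl.get_image(n); cv2.imwrite(f"pics/{n}0.png",im[:,:,::-1]); c=ctrl.calibration(n); print(n,c)
E
```

```text
pics
{'clock': 0.0, 'qpos': array([ 1.244,  0.629,  0.038,  1.518, -0.027,  0.996, -0.02 ]), 'qd': array([-0.001,  0.001,  0.002, -0.   ,  0.001, -0.001,  0.001]), 'tau': array([  0.001, -56.34 ,   1.226, -19.344,   0.011,   0.011,   0.   ]), 'eef_pos': array([ 167.484, -627.416,  230.375]), 'tool_rot': array([-3.14 ,  0.   ,  0.261]), 'force': array([-0.621, -0.799,  1.208]), 'torque': array([0.046, 0.033, 0.003]), 'gripper_force': 0.0, 'width': 85.48058159796616} 18.700000000000003
scene {'mtx': array([[453.517,   0.   , 256.727],
       [  0.   , 453.517, 192.484],
       [  0.   ,   0.   ,   1.   ]]), 'R': array([[ 0.691,  0.723, -0.004],
       [ 0.626, -0.602, -0.495],
       [-0.36 ,  0.34 , -0.869]]), 't': array([-330.454, -310.373, 1158.703])}
top {'mtx': array([[370.582,   0.   , 263.356],
       [  0.   , 370.582, 191.854],
       [  0.   ,   0.   ,   1.   ]]), 'R': array([[-0.026, -0.999, -0.031],
       [-0.995,  0.029, -0.093],
       [ 0.094,  0.029, -0.995]]), 't': array([ 17.172, 525.709, 825.801])}
```

View pics/top0.png

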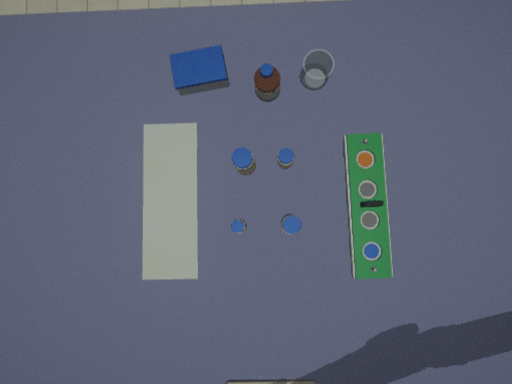

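View pics/scene0.png

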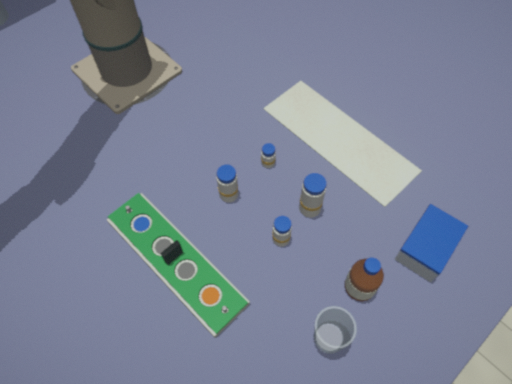

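The top view shows the sheet at left (cols 143-198, rows 123-280) and the carrier with its green plate at right. The plate has orange at (365,159), blue at (372,251) and the fin at (371,204). The caps are at (242,158), (286,157), (238,227) and (292,225). The bottle, glass and blue box lie beyond them, and the scene view agrees.

```bash
cat > h.py <<'E'
from cell import ctrl
import cv2, numpy as np
from scipy.optimize import least_squares
np.set_printoptions(precision=2,suppress=True)
J=dict(s=(32,55),m=(37,72),l=(42,89),xl=(47,106))
def proj(c,X):
    p=(c["R"]@np.asarray(X,float).T).T+c["t"]; p=p@c["mtx"].T; return p[:,:2]/p[:,2:]
def back(c,uv,z):
    d=c["R"].T@np.linalg.solve(c["mtx"],[uv[0],uv[1],1]); o=-c["R"].T@c["t"]
    return (o+d*(z-o[2])/d[2])[:2]
def blobs(m,amin=30):
    n,l,s,ce=cv2.connectedComponentsWithStats(m.astype(np.uint8)); return [(ce[i],s[i,4],l==i) for i in range(1,n) if s[i,4]>=amin]
def hsv(im): return cv2.cvtColor(im,cv2.COLOR_RGB2HSV).astype(int)
def blue(im):
    h=hsv(im); return (h[...,0]>100)&(h[...,0]<125)&(h[...,1]>150)&(h[...,2]>60)
def caphull(c,xy,k,z0=0):
    d,H=J[k]; a=np.linspace(0,2*np.pi,40); r=d/2-1.5
    P=np.vstack([np.c_[xy[0]+r*np.cos(a),xy[1]+r*np.sin(a),np.full(40,z0+z)] for z in (H-14,H)])
    m=cv2.moments(cv2.convexHull(proj(c,P).astype(np.float32))); return np.array([m["m10"]/m["m00"],m["m01"]/m["m00"]]),m["m00"]
def jarfit(cs,uvs,k,z0=0):
    f=lambda xy:np.concatenate([caphull(c,xy,k,z0)[0]-u for c,u in zip(cs,uvs)])
    r=least_squares(f,back(cs[0],uvs[0],J[k][1]+z0)); return r.x,r.fun
E
python3 - <<'E'
from h import *
im={n:cv2.imread(f"pics/{n}0.png")[:,:,::-1].copy() for n in("top","scene")}
C={n:ctrl.calibration(n) for n in im}
B={n:blobs(blue(im[n])) for n in im}
for n in im: print(n,[(b[0],b[1]) for b in B[n]])
t=B["top"]; s=B["scene"]
for b in t:
  for k in J:
    for q in s:
      x,e=jarfit([C["top"],C["scene"]],[b[0],q[0]],k)
      if abs(e).max()<2: print(b[0],k,x,e,"areas",b[1],caphull(C["top"],x,k)[1],q[1],caphull(C["scene"],x,k)[1])
for n in im:
  h=hsv(im[n]); g=(h[...,0]>45)&(h[...,0]<85)&(h[...,1]>120)
  b=max(blobs(g),key=lambda b:b[1])
  c=cv2.findContours(b[2].astype(np.uint8),0,2)[0]; r=cv2.minAreaRect(max(c,key=len)); print(n,"green",[back(C[n],p,24) for p in cv2.boxPoints(r)])
  o=(h[...,0]<18)&(h[...,1]>170)&(h[...,2]>140)
  for b in blobs(o): print("orange",b[0],b[1],back(C[n],b[0],18))
  for b in B[n]: print(" blue",b[0],b[1],back(C[n],b[0],18))
  w=(h[...,2]>170)&(h[...,1]<60)
  for b in blobs(w,2000):
    r=cv2.minAreaRect(max(cv2.findContours(b[2].astype(np.uint8),0,2)[0],key=len)); P=[back(C[n],p,2) for p in cv2.boxPoints(r)]; print("white",b[1],P,np.mean(P,0))
  k=h[...,2]<45
  for b in blobs(k&(cv2.dilate(g.astype(np.uint8),np.ones((15,15)))>0)): print("black",b[0],b[1],back(C[n],b[0],69),back(C[n],b[0],50))
E
```

```text
top [(array([197.85,  66.67]), np.int32(1800)), (array([266.24,  69.82]), np.int32(125)), (array([241.4 , 157.32]), np.int32(291)), (array([285.52, 155.43]), np.int32(155)), (array([291.63, 224.35]), np.int32(188)), (array([236.78, 225.44]), np.int32(77)), (array([371.11, 250.71]), np.int32(135))]
scene [(array([268.18, 149.07]), np.int32(100)), (array([226.  , 173.04]), np.int32(234)), (array([314.52, 183.14]), np.int32(317)), (array([434.21, 238.5 ]), np.int32(2453)), (array([282.09, 223.85]), np.int32(190)), (array([141.26, 223.57]), np.int32(136)), (array([372.01, 265.39]), np.int32(184))]
[197.85  66.67] s [818.47 147.18] [-0.35  0.47  0.12  0.8 ] areas 1800 153.0817452922638 2453 225.35651535494253
[197.85  66.67] m [814.91 139.65] [ 1.4  -1.36 -0.76 -1.55] areas 1800 211.81754868640564 2453 308.17754869139753
[241.4  157.32] xl [591.78  46.09] [-0.46  0.83  0.06  0.89] areas 291 361.2707358975895 317 436.5397694078274
[285.52 155.43] m [599.41 -49.1 ] [-0.06  0.8  -0.21  1.23] areas 155 202.97063969960436 190 278.80478299525566
[285.52 155.43] l [600.4  -52.03] [ 1.51 -1.2  -0
[... 802 characters left out ...]
6.07]
 blue [371.11 250.71] 135 [ 386.03 -237.14]
scene green [array([ 329.81, -285.08]), array([ 315. , -200.6]), array([ 652.83, -193.28]), array([ 655.28, -267.8 ])]
orange [210.3  295.11] 141 [ 594.27 -231.64]
 blue [268.18 149.07] 100 [431.48  80.08]
 blue [226.   173.04] 234 [413.25 -30.24]
 blue [314.52 183.14] 317 [563.59  89.39]
 blue [434.21 238.5 ] 2453 [816.58 166.79]
 blue [282.09 223.85] 190 [583.4  -29.31]
 blue [141.26 223.57] 136 [ 384.16 -235.89]
 blue [372.01 265.39] 184 [766.62  32.92]
white 7417 [array([331.18, 156.64]), array([291.99, 305.04]), array([698.23, 293.2 ]), array([712.68, 163.73])] [508.52 229.65]
black [172.57 254.16] 134 [ 502.75 -238.22] [ 494.56 -235.7 ]
```

Call:
carry_out:
  deltas: [0, 0, -9.6, 0, 0, 0, -1, 0, 0, -9.6, 0, 0, 0, -1, 0, 0, -9.6, 0, 0, 0, -1, 0, 0, -9.6, 0, 0, 0, -1, 0, 0, -9.6, 0, 0, 0, -1, 0, 0, -9.6, 0, 0, 0, -1, 0, 0, -9.6, 0, 0, 0, -1, 0, 0, -8.8, 0, 0, 0, -1, 0, 0, 0, 0, 0, 0, -1]

```text
clock: 1.23
eef_pos: [167.3, -627.8, 230.8]
tool_rot: [3.141, -0.001, 1.585]
force: [0.2, 0.3, 0.2]
width: 85.3
gripper_force: 0.0
```

Run:
```python
from h import *
for n in("top","scene"):
  im=cv2.imread(f"pics/{n}0.png")[:,:,::-1].copy(); C=ctrl.calibration(n); h=hsv(im)
  p=(170,200) if n=="top" else (340,140); print(h[p[1],p[0]],h[300,100])
  w=np.abs(h[...,2]-h[p[1],p[0],2])<30; w&=(h[...,0]<60)
  b=max(blobs(w,500),key=lambda b:b[1]); q=cv2.morphologyEx(b[2].astype(np.uint8),cv2.MORPH_OPEN,np.ones((5,5)))
  c=max(cv2.findContours(q,0,2)[0],key=len)[:,0].astype(float)
  W=np.array([back(C,u,2) for u in c],np.float32); print(n,b[1],cv2.minAreaRect(W))
```

```text
[ 50  14 163] [115  59 121]
top 8098 ((516.120849609375, 226.22994995117188), (128.1118621826172, 366.0057373046875), 89.93570709228516)
[ 43  15 202] [114  52 157]
scene 7252 ((514.310791015625, 228.0054168701172), (129.09335327148438, 368.80462646484375), 89.8798599243164)
```

Call:
carry_out:
  deltas: [0, 0, 0, 0.0432, 0.0365, 0, -1, 0, 0, 0, 0.0432, 0.0365, 0, -1, 0, 0, 0, 0.0432, 0.0365, 0, -1, 0, 0, 0, 0.0432, 0.0365, 0, -1, 0, 0, 0, 0.0432, 0.0365, 0, -1, 0, 0, 0, 0.0432, 0.0365, 0, -1, 0, 0, 0, 0.0432, 0.0365, 0, -1, 0, 0, 0, 0.0432, 0.0365, 0, -1, 0, 0, 0, 0.0432, 0.0365, 0, -1, 0, 0, 0, 0, 0, 0, -1, 0, 0, 0, 0, 0, 0, -1]

```text
clock: 2.6
eef_pos: [489.2, -234.2, 231.1]
tool_rot: [-3.14, 0.001, 1.586]
force: [-0.8, -0.4, 0.3]
width: 85.4
gripper_force: 0.0
```

Run:
```python
from h import *
C=ctrl.calibration("wrist"); im=ctrl.get_image("wrist"); cv2.imwrite("pics/w1.png",im[:,:,::-1])
print(ctrl.read_state()["eef_pos"],C["mtx"][0,0],-C["R"].T@C["t"])
h=hsv(im)
for nm,m in(("orange",(h[...,0]<18)&(h[...,1]>170)&(h[...,2]>140)),("blue",blue(im)),("grey",(h[...,1]<40)&(h[...,2]>60)&(h[...,2]<140)),("black",h[...,2]<45)):
  for b in blobs(m,200): print(nm,b[0],b[1],back(C,b[0],18),back(C,b[0],69))
```

```text
[ 488.69 -235.07  231.06] 331.55938583273957 [ 488.53 -161.48  373.92]
orange [354.25 163.76] 691 [ 596.34 -232.06] [ 580.89 -221.95]
blue [161.47 164.17] 690 [ 386.05 -235.75] [ 400.73 -225.11]
grey [251.89 121.34] 585 [ 484.2  -188.45] [ 484.82 -184.58]
grey [225.98 163.11] 719 [ 456.47 -233.5 ] [ 461.07 -223.18]
grey [289.96 163.79] 768 [ 526.24 -233.17] [ 520.84 -222.9 ]
grey [123.86 279.35] 804 [ 330.87 -378.84] [ 353.46 -347.69]
grey [388.22 279.17] 805 [ 651.8  -373.54] [ 628.4  -343.16]
black [257.38 347.27] 27956 [ 494.68 -476.2 ] [ 493.8  -431.11]
```

View pics/w1.png

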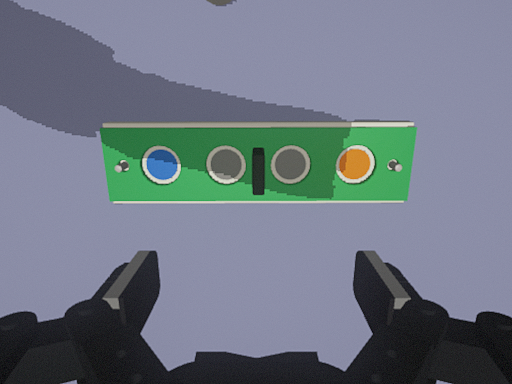

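Call:
carry_out:
  deltas: [0, 0, 0, 0, 0.0016, 0.04, -1, 0, 0, 0, 0, 0, 0.04, -1, 0, 0, 0, 0, 0, 0.04, -1, 0, 0, 0, 0, 0, 0.03, -1, 0, 0, 0, 0, 0, 0.02, -1, 0, 0, 0, 0, 0, 0.015, -1, 0, 0, 0, 0, 0, 0.01, -1, 0, 0, 0, 0, 0, 0, -1, 0, 0, 0, 0, 0, 0, 0, 0, 0, 0, 0, 0, 0, 0.5, 0, 0, 0, 0, 0, 0, 0.7]

```text
clock: 4.03
eef_pos: [491.6, -234.0, 36.8]
tool_rot: [3.141, 0.0, 1.587]
force: [-0.7, -0.7, -0.4]
width: 32.0
gripper_force: 0.0
```

Call:
carry_out:
  deltas: [0, 0, 0, 0, 0, 0.002, 0.7, 0, 0, 0, 0, 0, 0, 0.8, 0, 0, 0, 0, 0, 0, 1, 0, 0, 0, 0, 0, 0, 1, 0, 0, 0, 0, 0, 0, 1, 0, 0, 0, 0, 0, 0, 1, 0, 0, 0, 0, 0, 0, 1]

```text
clock: 4.9
eef_pos: [491.5, -233.9, 34.5]
tool_rot: [3.141, 0.0, 1.587]
force: [-0.9, -0.2, 4.4]
width: 11.2
gripper_force: 59.2
```

Call:
carry_out:
  deltas: [0, 0, 0, 0, 0, -0.002, 1, 0, 0, 0, 0, 0, -0.004, 1, 0, 0, 0, 0, 0, -0.005, 1, 0, 0, 0, 0, 0, -0.006, 1, 0, 0, 0, 0, 0, -0.008, 1, 0, 0, 0, 0, 0, -0.015, 1, 0, 0, 0, 0, 0, -0.025, 1, 0, 0, 0, 0, 0, -0.035, 1, 0, 0, 0, 0, 0, -0.04, 1, 0, 0, 0, 0, 0, -0.04, 1, 0, 0, 0, 0, 0, -0.02, 1, 0, 0, 0, 0, 0, 0, 1]

```text
clock: 6.4
eef_pos: [492.2, -234.2, 236.6]
tool_rot: [3.138, 0.002, 1.587]
force: [0.2, -0.2, -1.3]
width: 11.3
gripper_force: 58.6
```

Run:
```python
from h import *
a=ctrl.get_image("wrist");b=ctrl.get_image("scene"); cv2.imwrite("pics/c2.png",cv2.resize(np.hstack([a,b]),(800,300))[:,:,::-1])
```

```text
(no output)
```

View pics/c2.png

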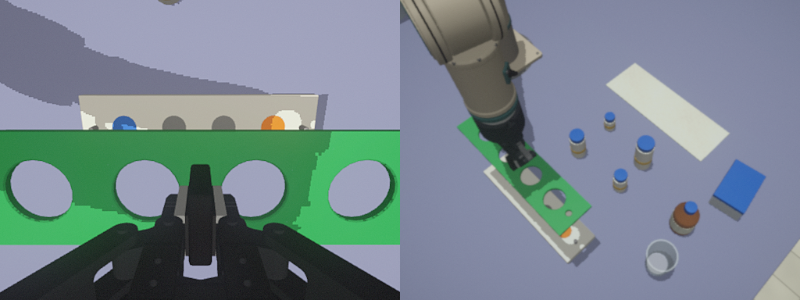

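The plate hangs level from the fin, clear of both pins; the marks on the carrier are now exposed. Next it goes over the sheet.

Call:
carry_out:
  deltas: [0, 0, 0, 0.02, 0, 0, 1, 0, 0, 0, 0.035, 0.003, 0, 1, 0, 0, 0, 0.045, 0.003, 0, 1, 0, 0, 0, 0.045, 0.004, 0, 1, 0, 0, 0, 0.045, 0.004, 0, 1, 0, 0, 0, 0.045, 0.004, 0, 1, 0, 0, 0, 0.045, 0.004, 0, 1, 0, 0, 0, 0.045, 0.004, 0, 1, 0, 0, 0, 0.045, 0.003, 0, 1, 0, 0, 0, 0.04, 0.0015, 0, 1, 0, 0, 0, 0.03, 0, 0, 1, 0, 0, 1.1, 0.021, 0, 0, 1]

```text
clock: 8.0
eef_pos: [511.9, 230.7, 233.2]
tool_rot: [-3.139, -0.0, 1.571]
force: [0.6, -0.6, -2.3]
width: 11.7
gripper_force: 58.5
```

Call:
carry_out:
  deltas: [0, 0, 0, 0, 0, 0, 1, 0, 0, 0, 0, 0, 0.015, 1, 0, 0, 0, 0, 0, 0.03, 1, 0, 0, 0, 0, 0, 0.04, 1, 0, 0, 0, 0, 0, 0.04, 1, 0, 0, 0, 0, 0, 0.03, 1, 0, 0, 0, 0, 0, 0.02, 1, 0, 0, 0, 0, 0, 0.01, 1, 0, 0, 0, 0, 0, 0, 1, 0, 0, 0, 0, 0, 0, 1]

```text
clock: 9.25
eef_pos: [514.8, 227.5, 50.0]
tool_rot: [3.14, -0.001, 1.568]
force: [-0.4, 0.3, -1.5]
width: 11.1
gripper_force: 58.4
```

```bash
cat >> h.py <<'E'
def green(n,z):
    im=ctrl.get_image(n); C=ctrl.calibration(n); h=hsv(im); g=((h[...,0]>45)&(h[...,0]<85)&(h[...,1]>120)).astype(np.uint8)
    P=cv2.findNonZero(g)[:,0].astype(float); W=np.array([back(C,u,z) for u in P],np.float32); return cv2.minAreaRect(W)
E
python3 -c "
from h import *
print(green('top',39.5),green('scene',39.5))"
```

```text
((397.290283203125, 348.30865478515625), (319.6662292480469, 644.071044921875), 58.51896286010742) ((513.4315185546875, 227.53570556640625), (80.23469543457031, 326.3501281738281), 89.88127899169922)
```

Call:
carry_out:
  deltas: [0, 0, 0, 0, 0.001, 0.01, 1, 0, 0, 0, 0, 0, 0.008, 1, 0, 0, 0, 0, 0, 0.005, 1, 0, 0, 0, 0, 0, 0.003, 1, 0, 0, 0, 0, 0, 0.002, 1, 0, 0, 0, 0, 0, 0.001, 1, 0, 0, 0, 0, 0, 0.001, 1, 0, 0, 0, 0, 0, 0, 1, 0, 0, 0, 0, 0, 0, 1]

```text
clock: 10.48
eef_pos: [515.3, 227.6, 19.4]
tool_rot: [3.141, -0.0, 1.568]
force: [-0.1, 0.7, -1.2]
width: 11.1
gripper_force: 58.6
```

Call:
carry_out:
  deltas: [0, 0, 0, 0, 0, 0.0005, 1, 0, 0, 0, 0, 0, 0.0005, 1, 0, 0, 0, 0, 0, 0, 1, 0, 0, 0, 0, 0, 0, 1]

```text
clock: 10.98
eef_pos: [515.3, 227.6, 18.5]
tool_rot: [3.141, -0.0, 1.568]
force: [-0.1, -0.6, 1.5]
width: 11.1
gripper_force: 59.0
```

Call:
carry_out:
  deltas: [0, 0, 0, 0, 0, 0.0005, 1, 0, 0, 0, 0, 0, 0, 1, 0, 0, 0, 0, 0, 0, 0.6, 0, 0, 0, 0, 0, 0, 0.4, 0, 0, 0, 0, 0, 0, 0.2, 0, 0, 0, 0, 0, 0, 0.2, 0, 0, 0, 0, 0, -0.01, 0.2, 0, 0, 0, 0, 0, -0.03, 0, 0, 0, 0, 0, 0, -0.05, -0.5, 0, 0, 0, 0, 0, -0.06, -1, 0, 0, 0, 0, 0, -0.05, -1, 0, 0, 0, 0, 0, 0, -1]

```text
clock: 12.48
eef_pos: [517.6, 229.1, 222.8]
tool_rot: [3.133, -0.004, 1.568]
force: [-0.5, -0.3, -0.0]
width: 85.6
gripper_force: 0.0
```

Run:
```python
from h import *
print(green('scene',8))
S=ctrl.get_image("scene"); T=ctrl.get_image("top"); cv2.imwrite("pics/c3.png",cv2.resize(np.hstack([S,T]),(800,300))[:,:,::-1])
C=[ctrl.calibration("top"),ctrl.calibration("scene")]
for k,g in dict(s=(449,63),m=(600,-49),l=(449,-57),xl=(592,46)).items():
  u=[min(blobs(blue(I)),key=lambda b:np.hypot(*(b[0]-caphull(c,g,k)[0])))[0] for c,I in zip(C,(T,S))]
  print(k,*jarfit(C,u,k))
```

```text
((514.4882202148438, 226.3111114501953), (76.45780181884766, 324.98553466796875), 89.90830993652344)
s [448.14  63.16] [-0.03  0.59  0.1   0.95]
m [599.35 -48.5 ] [-0.49  0.82 -0.07  0.94]
l [448.5  -56.08] [-0.21  0.82  0.06  1.27]
xl [592.2   46.24] [-0.45  0.67  0.2   0.89]
```

View pics/c3.png

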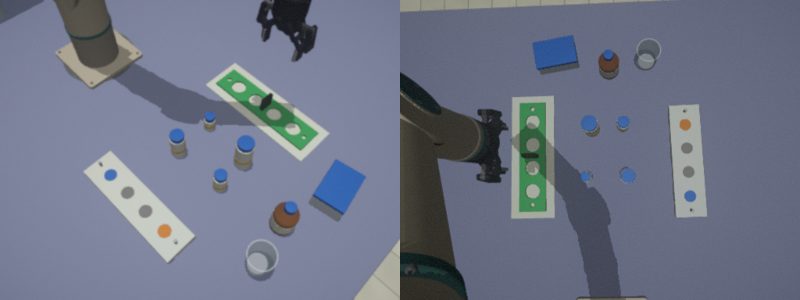

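Call:
carry_out:
  deltas: [0, 0, 9.87, 0, 0, 0, -1, 0, 0, 9.87, 0, 0, 0, -1, 0, 0, 9.87, 0, 0, 0, -1, 0, 0, 9.87, 0, 0, 0, -1, 0, 0, 9.87, 0, 0, 0, -1, 0, 0, 9.87, 0, 0, 0, -1, 0, 0, 9.87, 0, 0, 0, -1, 0, 0, 9.87, 0, 0, 0, -1, 0, 0, 9.87, 0, 0, 0, -1, 0, 0, 0, -0.024, 0.055, 0, -1, 0, 0, 0, -0.024, 0.055, 0, -1, 0, 0, 0, -0.024, 0.055, 0, -1]

```text
clock: 14.12
eef_pos: [444.2, 59.5, 216.4]
tool_rot: [3.14, 0.003, 0.018]
force: [0.4, -0.8, 0.1]
width: 85.6
gripper_force: 0.0
```

Call:
carry_out:
  deltas: [0, 0, 0, 0, 0, 0, -1, 0, 0, 0, 0, 0, 0, -1, 0, 0, 0, 0, 0, 0, -1]

```text
clock: 14.5
eef_pos: [446.4, 62.7, 217.3]
tool_rot: [-3.141, 0.001, 0.02]
force: [-0.5, -0.6, -1.0]
width: 85.4
gripper_force: 0.0
```

```bash
cat >> h.py <<'E'
def wfit(ks,show=None):
    C=ctrl.calibration("wrist"); im=ctrl.get_image("wrist"); h=hsv(im); s=ctrl.read_state()
    print("tcp",s["eef_pos"],s["tool_rot"],"q7",s["qpos"][6])
    if show: cv2.imwrite(show,im[:,:,::-1])
    for b in blobs(blue(im),150):
        for k in ks:
            d,H=J[k]; x,e=jarfit([C],[b[0]],k); print(k,b[0],b[1],"full",x,caphull(C,x,k)[1],"top",back(C,b[0],H))
E
python3 -c "
from h import *
wfit(['s'],'pics/w4.png')"
```

```text
tcp [446.42  62.66 217.4 ] [-3.14  0.    0.02] q7 -1.726752914128287
s [283.44   7.87] 800 full [589.29  42.65] 1193.599325415349 top [588.43  42.98]
s [398.29   5.62] 453 full [593.1  -52.92] 1335.3189681874153 top [591.96 -51.14]
s [255.47 171.08] 682 full [449.32  63.24] 792.4047649282729 top [450.69  63.25]
s [393.8  182.59] 1630 full [440.48 -71.07] 883.109201952815 top [442.23 -68.45]
```

View pics/w4.png

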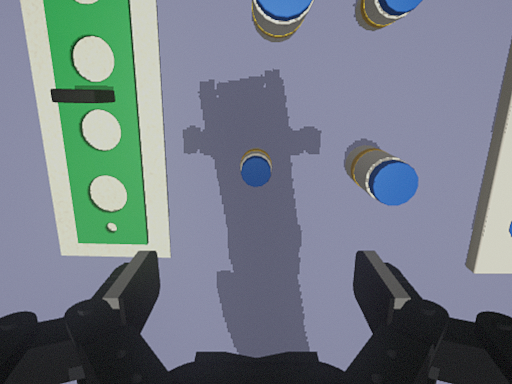

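Cap s is at (255,171), centred between the open fingers and slightly ahead; jar l is at (394,183), well clear of them.

Call:
carry_out:
  deltas: [0, 0, 0, 0.0034, -0.0005, 0.03, -1, 0, 0, 0, 0, 0, 0.04, -1, 0, 0, 0, 0, 0, 0.045, -1, 0, 0, 0, 0, 0, 0.04, -1, 0, 0, 0, 0, 0, 0.03, -1, 0, 0, 0, 0, 0, 0.0214, -1, 0, 0, 0, 0, 0, 0, -0.5, 0, 0, 0, 0, 0, 0, -0.2, 0, 0, 0, 0, 0, 0, 0, 0, 0, 0, 0, 0, 0, 0.1, 0, 0, 0, 0, 0, 0, 0.2, 0, 0, 0, 0, 0, 0, 0.3]

```text
clock: 16.05
eef_pos: [447.8, 59.9, 24.3]
tool_rot: [3.135, 0.013, 0.019]
force: [-0.7, 0.1, 5.5]
width: 30.6
gripper_force: 32.2
```

Call:
carry_out:
  deltas: [0, 0, 0, 0, 0, 0, 0.4, 0, 0, 0, 0, 0, 0, 0.6, 0, 0, 0, 0, 0, 0, 0.8, 0, 0, 0, 0, 0, 0, 1, 0, 0, 0, 0, 0, 0, 1]

```text
clock: 16.68
eef_pos: [447.8, 60.0, 24.4]
tool_rot: [3.135, 0.013, 0.019]
force: [-1.4, 0.4, 6.5]
width: 29.4
gripper_force: 58.6
```

```bash
python3 -c "
from h import *
s=ctrl.read_state();print(s['qpos'],s['tau'],s['torque'],s['force'],ctrl.calibration('wrist')['t'])
im=ctrl.get_image('wrist');b=ctrl.get_image('scene')
cv2.imwrite('pics/w5.png',np.hstack([cv2.resize(im,(400,300)),cv2.resize(b[100:250,150:350],(400,300))])[:,:,::-1])"
```

```text
[-0.13  0.74 -0.1   2.19  0.31  0.23 -2.06] [  0.25 -44.07  -0.03  -4.65   0.06  -0.12  -0.  ] [0.14 0.17 0.01] [-1.42  0.44  6.52] [ 50.87 450.23 316.  ]
```

View pics/w5.png

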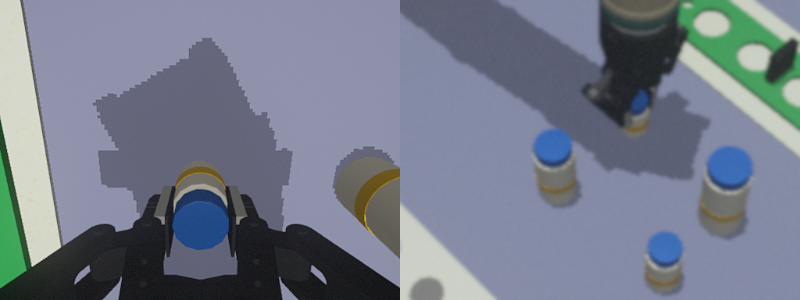

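```bash
python3 -c "
from h import *
wfit(['s'])"
```

```text
tcp [447.85  59.97  24.41] [3.13 0.01 0.02] q7 -2.0579656380636218
s [256.51 281.3 ] 4390 full [449.27  59.55] 4850.925045692362 top [453.05  59.67]
```

Call:
carry_out:
  deltas: [0, 0, 0, 0, 0, -0.003, 1, 0, 0, 0, 0, 0, -0.007, 1, 0, 0, 0, 0, 0, -0.02, 1, 0, 0, 0, 0, 0, -0.035, 1, 0, 0, 0, 0, 0, -0.035, 1, 0, 0, 0, 0, 0, -0.025, 1, 0, 0, 0, 0, 0, 0, 1, 0, 0, 0, 0, 0, 0, 1]

```text
clock: 17.82
eef_pos: [448.8, 60.4, 148.4]
tool_rot: [3.134, 0.014, 0.018]
force: [0.6, -0.6, -0.9]
width: 29.5
gripper_force: 59.3
```

```bash
python3 -c "
from h import *
print(ctrl.read_state()['qpos'])"
```

```text
[-0.03  0.5  -0.24  2.12  0.22  0.56 -1.98]
```

Run:
```python
from h import *
G=dict(o=(595.5,-232.7),a=(526,-233),b=(456,-234),e=(385.5,-236))
for n in("top","scene"):
  C=ctrl.calibration(n); im=ctrl.get_image(n); h=hsv(im)
  M={"o":(h[...,0]<25)&(h[...,1]>120),"e":(h[...,0]>100)&(h[...,0]<125)&(h[...,1]>150),"a":(h[...,2]<140)&(h[...,1]<55)}
  M["b"]=M["a"]
  for k,g in G.items():
    u=proj(C,[[*g,18]])[0]; b=min(blobs(M[k],60),key=lambda b:np.hypot(*(b[0]-u))); print(n,k,b[0],b[1],back(C,b[0],18))
```

```text
top o [364.59 159.  ] 144 [ 596.18 -233.31]
top a [366.91 189.17] 169 [ 525.95 -234.99]
top b [368.89 219.59] 169 [ 456.25 -235.85]
top e [291.39 224.17] 174 [450.48 -59.34]
scene o [210.2  295.33] 207 [ 594.45 -232.04]
scene a [185.82 270.07] 175 [ 524.25 -233.49]
scene b [162.93 246.17] 163 [ 454.19 -234.67]
scene e [141.09 223.48] 122 [ 383.75 -236.03]
```

Call:
carry_out:
  deltas: [0, 0, 0, 0.0084, 0.0177, 0, 1, 0, 0, 0, 0.0167, 0.0354, 0, 1, 0, 0, 0, 0.0223, 0.0472, 0, 1, 0, 0, 0, 0.0223, 0.0472, 0, 1, 0, 0, 0, 0.0223, 0.0472, 0, 1, 0, 0, 0, 0.0223, 0.0472, 0, 1, 0, 0, 0, 0.0167, 0.0354, 0, 1, 0, 0, 0, 0.0083, 0.0177, 0, 1, 0, 0, 0, 0, 0, 0.02, 1, 0, 0, 0, 0, 0, 0.03, 1, 0, 0, 0, 0, 0, 0.025, 1, 0, 0, 0, 0, 0, 0.015, 1]

```text
clock: 19.42
eef_pos: [591.2, -231.8, 56.2]
tool_rot: [3.136, 0.018, 0.019]
force: [0.8, -0.6, -0.7]
width: 29.7
gripper_force: 59.3
```

Call:
carry_out:
  deltas: [0, 0, 0, 0, 0, 0, 1, 0, 0, 0, 0, 0, 0, 1]

```text
clock: 19.68
eef_pos: [593.4, -232.4, 59.5]
tool_rot: [3.134, 0.013, 0.018]
force: [0.2, -0.2, -0.2]
width: 29.2
gripper_force: 59.3
```

```bash
cat >> h.py <<'E'
def both(k,g,z0):
    C=[ctrl.calibration("top"),ctrl.calibration("scene")]; I=[ctrl.get_image("top"),ctrl.get_image("scene")]
    for n,c,im in zip(("top","scene"),C,I):
        b=min(blobs(blue(im),40),key=lambda b:np.hypot(*(b[0]-caphull(c,g,k,z0)[0])))
        print(n,k,b[0],b[1],"full",jarfit([c],[b[0]],k,z0)[0],"top",back(c,b[0],z0+J[k][1]),"pred",caphull(c,g,k,z0)[0])
E
python3 -c "
from h import *
s=ctrl.read_state();print(s['eef_pos'],s['tool_rot'],s['qpos'])
both('s',(595.7,-232.5),s['eef_pos'][2]-24.4)"
```

```text
[ 593.39 -232.43   59.5 ] [3.13 0.01 0.02] [ 0.46  0.83 -0.23  1.67  0.29  0.68 -1.48]
top s [285.49 155.5 ] 149 full [597.6  -48.35] top [596.36 -48.42] pred [371.62 153.66]
scene s [208.46 286.54] 63 full [ 599.72 -232.56] top [ 601.86 -233.59] pred [206.99 284.9 ]
```

Call:
carry_out:
  deltas: [0, 0, 0, 0, 0, 0.006, 1, 0, 0, 0, 0, 0, 0.005, 1, 0, 0, 0, 0, 0, 0.003, 1, 0, 0, 0, 0, 0, 0.001, 1, 0, 0, 0, 0, 0, 0.001, 1, 0, 0, 0, 0, 0, 0.0005, 1, 0, 0, 0, 0, 0, 0, 1, 0, 0, 0, 0, 0, 0, 1]

```text
clock: 20.78
eef_pos: [592.5, -232.5, 42.5]
tool_rot: [3.134, 0.014, 0.018]
force: [-0.1, 0.3, 1.2]
width: 29.9
gripper_force: 59.4
```

Call:
carry_out:
  deltas: [0, 0, 0, 0, 0, 0.0005, 1, 0, 0, 0, 0, 0, 0, 1, 0, 0, 0, 0, 0, 0.0003, 1, 0, 0, 0, 0, 0, 0, 1]

```text
clock: 21.28
eef_pos: [592.6, -232.5, 42.5]
tool_rot: [3.134, 0.013, 0.018]
force: [-2.2, 1.3, 8.1]
width: 29.4
gripper_force: 59.8
```

Call:
carry_out:
  deltas: [0, 0, 0, 0, 0, 0, 0.5, 0, 0, 0, 0, 0, 0, 0.3, 0, 0, 0, 0, 0, 0, 0.1, 0, 0, 0, 0, 0, 0, -0.1, 0, 0, 0, 0, 0, 0, -0.2, 0, 0, 0, 0, 0, -0.01, -0.5, 0, 0, 0, 0, 0, -0.03, -0.8, 0, 0, 0, 0, 0, -0.05, -1, 0.43, 0.77, 0, 0, 0, -0.05, -1, 0, 0, 0, 0, 0, -0.04, -1, 0, 0, 0, 0, 0, 0, -1, 0, 0, 0, 0, 0, 0, -1]

```text
clock: 22.78
eef_pos: [593.9, -231.4, 221.5]
tool_rot: [-3.141, 0.001, 0.018]
force: [-1.0, -0.4, -0.1]
width: 85.4
gripper_force: 0.0
```

```bash
cat >> h.py <<'E'
def jarmark(im,C,k,g):  # cap top vs mark in wrist image
    pass
E
python3 - <<'E'
from h import *
C=ctrl.calibration("wrist"); im=ctrl.get_image("wrist"); cv2.imwrite("pics/w6.png",im[:,:,::-1]); h=hsv(im); s=ctrl.read_state(); print(s["eef_pos"],s["tool_rot"],s["qpos"])
for b in blobs(blue(im),150): print("blue",b[0],b[1],"full",jarfit([C],[b[0]],'s',18)[0],back(C,b[0],73),"mark z",back(C,b[0],18))
for b in blobs((h[...,0]<25)&(h[...,1]>120),40): print("or",b[0],b[1],back(C,b[0],18))
for b in blobs((h[...,2]<140)&(h[...,1]<45),300): print("grey",b[0],b[1],back(C,b[0],18))
E
```

```text
[ 593.58 -231.32  220.75] [-3.14  0.    0.02] [ 0.5   0.63 -0.3   1.56  0.21  0.98 -1.41]
blue [ 55.66 166.35] 1220 full [600.57 -47.91] [602.17 -51.71] mark z [589.83 -17.92]
blue [ 66.23 308.09] 151 full [448.93 -35.27] [453.89 -39.53] mark z [413.56  -3.44]
blue [256.48 330.42] 448 full [ 425.15 -235.12] [ 430.58 -235.03] mark z [ 385.84 -235.85]
or [34.43  1.51] 49 [746.09 -22.44]
or [ 91.89 154.01] 161 [603.86 -58.19]
or [256.39 155.47] 148 [ 605.63 -231.53]
or [  3.04 168.43] 188 [586.47  38.67]
or [100.04 274.17] 84 [461.05 -50.12]
grey [245.24 328.01] 23918 [ 389.14 -221.82]
grey [308.82 139.98] 372 [ 622.94 -285.72]
grey [ 13.85 158.65] 784 [597.3   25.09]
grey [ 81.92 156.66] 485 [600.82 -47.31]
grey [256.38 225.53] 669 [ 526.25 -233.04]
grey [256.17 280.54] 556 [ 456.23 -234.14]
```

View pics/w6.png

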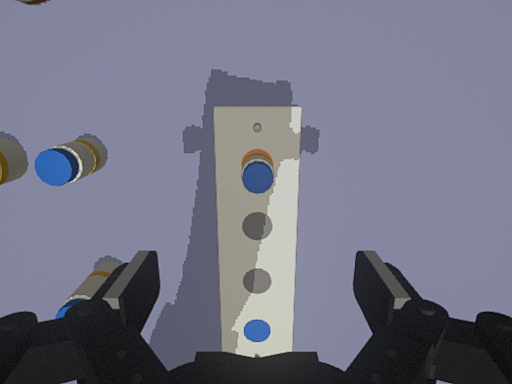

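Jar s stands upright on the orange mark, its cap at (257,177); the orange shows only as a rim behind. The free marks are at (257,226), (257,281) and (257,331).

Run:
```python
from h import *
C=ctrl.calibration("wrist"); im=cv2.imread("pics/w6.png")[:,:,::-1].copy(); h=hsv(im)
m=(h[...,0]>100)&(h[...,0]<125)&(h[...,1]>130)&(h[...,2]>25)
for b in blobs(m,150):
  if abs(b[0][0]-257)<20 and b[0][1]<250: print(b[0],b[1],jarfit([C],[b[0]],'s',18)[0],caphull(C,(595,-233),'s',18)[1])
  if b[0][0]<80 and b[0][1]<250: print('m',b[0],b[1],jarfit([C],[b[0]],'m',0)[0],caphull(C,(600,-48),'m',0)[1])
C=ctrl.calibration("scene"); im=ctrl.get_image("scene"); h=hsv(im)
m=(h[...,0]>100)&(h[...,0]<125)&(h[...,1]>130)&(h[...,2]>25)
for k,g,z in (('s',(595,-233),18),('m',(600,-49),0),('l',(449,-56),0),('xl',(592,46),0)):
  u,A=caphull(C,g,k,z)
  b=min(blobs(m,40),key=lambda b:np.hypot(*(b[0]-u))); print(k,b[0],b[1],A,jarfit([C],[b[0]],k,z)[0])
```

```text
m [ 55.93 166.49] 1257 [599.74 -47.83] 1412.854699589283
[257.24 177.45] 721 [ 593.57 -232.38] 868.7407984544989
s [206.81 286.61] 163 244.06699321349151 [ 592.43 -232.34]
m [282.24 223.86] 215 278.9313098525163 [598.61 -48.  ]
l [225.82 173.3 ] 258 325.4267184016062 [446.63 -56.  ]
xl [314.53 183.21] 352 436.669232819695 [590.72  46.8 ]
```

Call:
carry_out:
  deltas: [0, 0, 0, 0.0023, -0.0457, 0, -1, 0, 0, 0, 0.0023, -0.0457, 0, -1, 0, 0, 0, 0.0023, -0.0457, 0, -1, 0, 0, 0, 0.0023, -0.0457, 0, -1, 0, 0, 0, 0, 0, 0, -1, 0, 0, 0, 0, 0, 0, -1, 0, 0, 0, 0, 0, 0, -1]

```text
clock: 23.75
eef_pos: [599.9, -50.5, 221.0]
tool_rot: [3.141, 0.001, 0.016]
force: [-0.1, -0.0, 0.5]
width: 85.7
gripper_force: 0.0
```

```bash
python3 -c "
from h import *
wfit(['m'])"
```

```text
tcp [600.03 -50.44 221.22] [3.14 0.   0.02] q7 -1.7047656813106913
m [253.07 176.76] 1024 full [600.28 -47.99] 1160.096614412847 top [601.78 -48.02]
m [138.62 193.34] 2219 full [582.29  59.1 ] 1224.5959064597846 top [584.37  56.95]
m [455.18 187.55] 673 full [ 592.74 -236.59] 1354.7472760314122 top [ 594.69 -232.74]
m [258.33 326.77] 1174 full [435.22 -55.85] 943.6995607051067 top [440.56 -55.72]
```

Call:
carry_out:
  deltas: [0, 0, 0, 0.0005, -0.0024, 0.03, -1, 0, 0, 0, 0, 0, 0.04, -1, 0, 0, 0, 0, 0, 0.045, -1, 0, 0, 0, 0, 0, 0.04, -1, 0, 0, 0, 0, 0, 0.03, -1, 0, 0, 0, 0, 0, 0.013, -1, 0, 0, 0, 0, 0, 0, -1, 0, 0, 0, 0, 0, 0, -0.3, 0, 0, 0, 0, 0, 0, 0, 0, 0, 0, 0, 0, 0, 0.1, 0, 0, 0, 0, 0, 0, 0.2, 0, 0, 0, 0, 0, 0, 0.3]

```text
clock: 25.3
eef_pos: [601.0, -46.0, 24.4]
tool_rot: [-3.141, -0.001, 0.018]
force: [-0.0, 0.4, 5.2]
width: 35.3
gripper_force: 59.6
```

Call:
carry_out:
  deltas: [0, 0, 0, 0, 0, 0, 0.4, 0, 0, 0, 0, 0, 0, 0.6, 0, 0, 0, 0, 0, 0, 0.8, 0, 0, 0, 0, 0, 0, 1, 0, 0, 0, 0, 0, 0, 1]

```text
clock: 25.92
eef_pos: [601.0, -46.0, 24.4]
tool_rot: [-3.141, -0.001, 0.018]
force: [-1.2, -0.4, 6.0]
width: 35.2
gripper_force: 59.6
```

```bash
python3 -c "
from h import *
wfit(['m']);print(ctrl.read_state()['qpos'])"
```

```text
tcp [601.   -46.    24.42] [-3.14 -0.    0.02] q7 -1.7997410968527374
m [256.07 310.51] 7507 full [600.68 -46.44] 8366.935478218133 top [605.05 -46.37]
[ 0.16  0.85 -0.21  1.79  0.31  0.53 -1.8 ]
```

Call:
carry_out:
  deltas: [0, 0, 0, 0, 0, -0.003, 1, 0, 0, 0, 0, 0, -0.012, 1, 0, 0, 0, 0, 0, -0.03, 1, 0, 0, 0, 0, 0, -0.035, 1, 0, 0, 0, 0, 0, -0.02, 1, 0, 0, 0, -0.0078, 0.0186, 0, 1, 0, 0, 0, -0.0157, 0.0371, 0, 1, 0, 0, 0, -0.0157, 0.0371, 0, 1, 0, 0, 0, -0.0157, 0.0371, 0, 1, 0, 0, 0, -0.0157, 0.0371, 0, 1, 0, 0, 0, -0.0078, 0.0186, 0, 1, 0, 0, 0, 0, 0, 0, 1]

```text
clock: 27.48
eef_pos: [524.3, -234.9, 123.0]
tool_rot: [-3.141, 0.002, 0.015]
force: [-0.1, 0.7, -0.8]
width: 35.6
gripper_force: 59.9
```

Call:
carry_out:
  deltas: [0, 0, 0, 0, 0, 0.02, 1, 0, 0, 0, 0, 0, 0.03, 1, 0, 0, 0, 0, 0, 0.018, 1, 0, 0, 0, 0, 0, 0, 1, 0, 0, 0, 0, 0, 0, 1, 0, 0, 0, 0, 0, 0, 1]

```text
clock: 28.22
eef_pos: [526.5, -233.2, 56.6]
tool_rot: [3.141, -0.001, 0.018]
force: [1.0, 0.4, -0.6]
width: 35.6
gripper_force: 59.9
```

Expected contact at about z = 42.4, so I'm lowering 14.4 mm.

Call:
carry_out:
  deltas: [0, 0, 0, 0, 0, 0.005, 1, 0, 0, 0, 0, 0, 0.004, 1, 0, 0, 0, 0, 0, 0.002, 1, 0, 0, 0, 0, 0, 0.001, 1, 0, 0, 0, 0, 0, 0.001, 1, 0, 0, 0, 0, 0, 0.0005, 1, 0, 0, 0, 0, 0, 0.0005, 1, 0, 0, 0, 0, 0, 0, 1, 0, 0, 0, 0, 0, 0, 1]

```text
clock: 29.35
eef_pos: [525.7, -233.1, 42.4]
tool_rot: [-3.141, 0.0, 0.018]
force: [-2.4, 1.3, 5.8]
width: 35.4
gripper_force: 60.3
```

Call:
carry_out:
  deltas: [0, 0, 0, 0, 0, 0, 0.5, 0, 0, 0, 0, 0, 0, 0.2, 0, 0, 0, 0, 0, 0, 0, 0, 0, 0, 0, 0, 0, -0.2, 0, 0, 0, 0, 0, 0, -0.4, 0, 0, 0, 0, 0, -0.01, -0.7, 0, 0, 0, 0, 0, -0.03, -1, 0, 0, 0, 0, 0, -0.05, -1, 0, 0, 0, 0, 0, -0.05, -1, 0, 0, 0, 0, 0, -0.04, -1, 0, 0, 0, 0, 0, 0, -1, 0, 0, 0, 0, 0, 0, -1]

```text
clock: 30.85
eef_pos: [525.2, -233.1, 221.6]
tool_rot: [-3.141, 0.001, 0.018]
force: [-0.3, -0.2, 0.4]
width: 85.7
gripper_force: 0.0
```

```bash
cat >> h.py <<'E'
def wj(k,z0,g,show=None):
    C=ctrl.calibration("wrist"); im=ctrl.get_image("wrist"); h=hsv(im); s=ctrl.read_state(); print("tcp",s["eef_pos"],s["tool_rot"],s["qpos"])
    m=(h[...,0]>100)&(h[...,0]<125)&(h[...,1]>130)&(h[...,2]>25)
    if show: cv2.imwrite(show,im[:,:,::-1])
    u,A=caphull(C,g,k,z0); b=min(blobs(m,150),key=lambda b:np.hypot(*(b[0]-u))); print(k,b[0],b[1],A,jarfit([C],[b[0]],k,z0)[0])
E
python3 -c "
from h import *
wj('m',18,(526,-233));wj('s',18,(594,-233));wj('l',0,(449,-56))"
```

```text
tcp [ 524.88 -233.    220.88] [-3.14  0.    0.02] [ 0.59  0.55 -0.34  1.74  0.23  0.9  -1.4 ]
m [255.99 182.46] 1119 1301.5315550325904 [ 524.87 -233.19]
tcp [ 524.8  -232.92  220.52] [-3.14  0.    0.02] [ 0.59  0.55 -0.34  1.74  0.23  0.9  -1.4 ]
s [257.17  99.16] 822 962.2683461359702 [ 594.05 -232.63]
tcp [ 524.87 -232.88  220.39] [-3.14  0.    0.02] [ 0.59  0.55 -0.34  1.74  0.23  0.9  -1.4 ]
l [ 65.03 256.13] 1507 1670.0928553541598 [448.83 -55.01]
```

Call:
carry_out:
  deltas: [0, 0, 0, -0.0182, -0.0449, 0, -1, 0, 0, 0, -0.0182, -0.0449, 0, -1, 0, 0, 0, -0.0182, -0.0449, 0, -1, 0, 0, 0, -0.0182, -0.0449, 0, -1, 0, 0, 0, 0, 0, 0, -1, 0, 0, 0, 0, 0, 0, -1, 0, 0, 0, 0, 0, 0, -1]

```text
clock: 31.88
eef_pos: [450.0, -56.2, 221.3]
tool_rot: [-3.141, 0.001, 0.016]
force: [-0.4, -0.4, -0.6]
width: 85.5
gripper_force: 0.0
```

```bash
python3 -c "
from h import *
wj('l',0,(449,-56))"
```

```text
tcp [449.98 -56.12 221.39] [-3.14  0.    0.02] [ 0.34  0.39 -0.38  2.05  0.2   0.75 -1.71]
l [255.03 182.84] 1526 1673.6464035516838 [449.12 -55.43]
```

Call:
carry_out:
  deltas: [0, 0, 0, -0.0005, -0.0007, 0.03, -1, 0, 0, 0, 0, 0, 0.04, -1, 0, 0, 0, 0, 0, 0.04, -1, 0, 0, 0, 0, 0, 0.035, -1, 0, 0, 0, 0, 0, 0.022, -1, 0, 0, 0, 0, 0, 0.0144, -1, 0, 0, 0, 0, 0, 0, -1, 0, 0, 0, 0, 0, 0, -0.3, 0, 0, 0, 0, 0, 0, -0.1, 0, 0, 0, 0, 0, 0, 0, 0, 0, 0, 0, 0, 0, 0.1, 0, 0, 0, 0, 0, 0, 0.2]

```text
clock: 33.42
eef_pos: [449.5, -54.4, 41.2]
tool_rot: [3.141, -0.001, 0.018]
force: [-1.1, -0.8, 7.5]
width: 40.5
gripper_force: 59.6
```

Call:
carry_out:
  deltas: [0, 0, 0, 0, 0, 0, 0.4, 0, 0, 0, 0, 0, 0, 0.6, 0, 0, 0, 0, 0, 0, 0.8, 0, 0, 0, 0, 0, 0, 1, 0, 0, 0, 0, 0, 0, 1]

```text
clock: 34.05
eef_pos: [449.5, -54.4, 41.2]
tool_rot: [3.142, -0.001, 0.018]
force: [-0.4, -0.4, 7.1]
width: 40.6
gripper_force: 59.6
```

```bash
python3 -c "
from h import *
wj('l',0,(449,-56))"
```

```text
tcp [449.54 -54.44  41.21] [ 3.14 -0.    0.02] [ 0.17  0.71 -0.17  2.2   0.42  0.27 -1.92]
l [256.07 307.9 ] 9384 10669.758919836837 [450.38 -54.86]
```

Call:
carry_out:
  deltas: [0, 0, 0, 0, 0, -0.003, 1, 0, 0, 0, 0, 0, -0.012, 1, 0, 0, 0, 0, 0, -0.03, 1, 0, 0, 0, 0, 0, -0.03, 1, 0, 0, 0, 0, 0, -0.015, 1, 0, 0, 0, 0.0004, 0.018, 0, 1, 0, 0, 0, 0.0008, 0.036, 0, 1, 0, 0, 0, 0.0008, 0.036, 0, 1, 0, 0, 0, 0.0008, 0.036, 0, 1, 0, 0, 0, 0.0008, 0.036, 0, 1, 0, 0, 0, 0.0002, 0.0177, 0, 1, 0, 0, 0, 0, 0, 0, 1]

```text
clock: 35.6
eef_pos: [455.9, -234.4, 130.4]
tool_rot: [-3.141, 0.0, 0.016]
force: [-0.0, -0.1, -1.9]
width: 40.5
gripper_force: 60.7
```

Call:
carry_out:
  deltas: [0, 0, 0, 0, 0, 0.02, 1, 0, 0, 0, 0, 0, 0.025, 1, 0, 0, 0, 0, 0, 0.013, 1, 0, 0, 0, 0, 0, 0, 1, 0, 0, 0, 0, 0, 0, 1, 0, 0, 0, 0, 0, 0, 1]

```text
clock: 36.35
eef_pos: [456.8, -233.9, 73.0]
tool_rot: [3.141, -0.001, 0.018]
force: [0.7, -0.3, -1.4]
width: 40.4
gripper_force: 60.7
```

Call:
carry_out:
  deltas: [0, 0, 0, 0, 0, 0.005, 1, 0, 0, 0, 0, 0, 0.004, 1, 0, 0, 0, 0, 0, 0.002, 1, 0, 0, 0, 0, 0, 0.001, 1, 0, 0, 0, 0, 0, 0.001, 1, 0, 0, 0, 0, 0, 0.0005, 1, 0, 0, 0, 0, 0, 0.0005, 1, 0, 0, 0, 0, 0, 0, 1, 0, 0, 0, 0, 0, 0, 1]

```text
clock: 37.48
eef_pos: [456.2, -233.8, 59.2]
tool_rot: [3.141, -0.0, 0.018]
force: [-2.2, 1.1, 10.8]
width: 40.9
gripper_force: 61.7
```

Contact at the expected height; releasing.

Call:
carry_out:
  deltas: [0, 0, 0, 0, 0, 0, 0.5, 0, 0, 0, 0, 0, 0, 0.2, 0, 0, 0, 0, 0, 0, 0, 0, 0, 0, 0, 0, 0, -0.2, 0, 0, 0, 0, 0, 0, -0.4, 0, 0, 0, 0, 0, -0.01, -0.7, 0, 0, 0, 0, 0, -0.03, -1, 0, 0, 0, 0, 0, -0.05, -1, 0, 0, 0, 0, 0, -0.05, -1, 0, 0, 0, 0, 0, -0.025, -1, 0, 0, 0, 0, 0, 0, -1, 0, 0, 0, 0, 0, 0, -1]

```text
clock: 38.98
eef_pos: [455.5, -233.7, 222.8]
tool_rot: [-3.141, 0.001, 0.018]
force: [-0.2, -0.1, -0.4]
width: 85.4
gripper_force: 0.0
```

```bash
python3 -c "
from h import *
wj('l',18,(456,-233));wj('m',18,(526,-233));wj('xl',0,(592,46))"
```

```text
tcp [ 455.37 -233.59  222.33] [-3.14  0.    0.02] [ 0.72  0.47 -0.44  1.9   0.26  0.83 -1.4 ]
l [256.39 186.42] 1682 1881.5583429535618 [ 455.88 -234.09]
tcp [ 455.39 -233.53  222.15] [-3.14  0.    0.02] [ 0.72  0.47 -0.44  1.9   0.26  0.83 -1.4 ]
m [257.22  98.42] 1338 1483.1465633963235 [ 525.21 -233.21]
tcp [ 455.48 -233.53  222.13] [-3.14  0.    0.02] [ 0.72  0.47 -0.44  1.9   0.26  0.83 -1.4 ]
xl [258.28  11.77] 817 4891.5962463598025 [ 584.01 -232.67]
```

Call:
carry_out:
  deltas: [0, 0, 0, 0.0236, -0.0462, 0, -1, 0, 0, 0, 0.0236, -0.0462, 0, -1, 0, 0, 0, 0.0236, -0.0462, 0, -1, 0, 0, 0, 0.0236, -0.0462, 0, -1, 0, 0, 0, 0.0236, -0.0462, 0, -1, 0, 0, 0, 0.0236, -0.0462, 0, -1, 0, 0, 0, 0, 0, 0, -1, 0, 0, 0, 0, 0, 0, -1, 0, 0, 0, 0, 0, 0, -1]

```text
clock: 40.25
eef_pos: [592.1, 44.1, 222.7]
tool_rot: [3.141, 0.002, 0.016]
force: [-0.3, -0.1, 0.1]
width: 85.5
gripper_force: 0.0
```

```bash
python3 -c "
from h import *
wj('xl',0,(592,46))"
```

```text
tcp [592.27  44.13 222.98] [3.14 0.   0.02] [ 0.15  0.59 -0.43  1.68  0.29  0.94 -1.94]
xl [253.76 185.5 ] 2167 2346.9636680539697 [592.91  45.71]
```

Call:
carry_out:
  deltas: [0, 0, 0, 0.0008, -0.0016, 0.03, -1, 0, 0, 0, 0, 0, 0.04, -1, 0, 0, 0, 0, 0, 0.04, -1, 0, 0, 0, 0, 0, 0.03, -1, 0, 0, 0, 0, 0, 0.02, -1, 0, 0, 0, 0, 0, 0.011, -1, 0, 0, 0, 0, 0, 0, -1, 0, 0, 0, 0, 0, 0, -0.4, 0, 0, 0, 0, 0, 0, -0.2, 0, 0, 0, 0, 0, 0, -0.1, 0, 0, 0, 0, 0, 0, 0, 0, 0, 0, 0, 0, 0, 0.2]

```text
clock: 41.8
eef_pos: [594.1, 47.2, 53.3]
tool_rot: [3.141, -0.001, 0.018]
force: [1.2, -0.7, 6.4]
width: 45.9
gripper_force: 60.6
```

Call:
carry_out:
  deltas: [0, 0, 0, 0, 0, 0, 0.4, 0, 0, 0, 0, 0, 0, 0.6, 0, 0, 0, 0, 0, 0, 0.8, 0, 0, 0, 0, 0, 0, 1, 0, 0, 0, 0, 0, 0, 1]

```text
clock: 42.42
eef_pos: [594.1, 47.2, 53.3]
tool_rot: [3.141, -0.001, 0.018]
force: [-1.1, -0.7, 5.8]
width: 45.8
gripper_force: 60.6
```

```bash
python3 -c "
from h import *
wj('xl',0,(592,46))"
```

```text
tcp [594.09  47.2   53.3 ] [ 3.14 -0.    0.02] [ 0.07  0.81 -0.32  1.8   0.42  0.6  -2.06]
xl [255.42 310.19] 10684 14263.241980904713 [597.45  47.05]
```

Call:
carry_out:
  deltas: [0, 0, 0, 0, 0, -0.003, 1, 0, 0, 0, 0, 0, -0.012, 1, 0, 0, 0, 0, 0, -0.03, 1, 0, 0, 0, 0, 0, -0.035, 1, 0, 0, 0, 0, 0, -0.03, 1, 0, 0, 0, 0, 0, -0.015, 1]

```text
clock: 43.22
eef_pos: [594.2, 47.9, 179.5]
tool_rot: [-3.141, -0.002, 0.019]
force: [0.4, -0.2, -0.8]
width: 45.7
gripper_force: 61.5
```

Call:
carry_out:
  deltas: [0, 0, 0, -0.0127, 0.0167, 0, 1, 0, 0, 0, -0.0255, 0.0335, 0, 1, 0, 0, 0, -0.034, 0.0447, 0, 1, 0, 0, 0, -0.034, 0.0447, 0, 1, 0, 0, 0, -0.034, 0.0447, 0, 1, 0, 0, 0, -0.034, 0.0447, 0, 1, 0, 0, 0, -0.0255, 0.0335, 0, 1, 0, 0, 0, -0.0127, 0.0167, 0, 1, 0, 0, 0, 0, 0, 0, 1, 0, 0, 0, 0, 0, 0, 1]

```text
clock: 44.48
eef_pos: [387.0, -234.5, 177.3]
tool_rot: [-3.14, -0.0, 0.02]
force: [0.0, 0.0, -1.1]
width: 45.5
gripper_force: 61.6
```

Call:
carry_out:
  deltas: [0, 0, 0, 0, 0.001, 0.015, 1, 0, 0, 0, 0, 0, 0.03, 1, 0, 0, 0, 0, 0, 0.03, 1, 0, 0, 0, 0, 0, 0.017, 1, 0, 0, 0, 0, 0, 0, 1, 0, 0, 0, 0, 0, 0, 1]

```text
clock: 45.22
eef_pos: [387.3, -235.8, 85.8]
tool_rot: [-3.141, -0.001, 0.02]
force: [-0.5, 0.0, -0.4]
width: 45.8
gripper_force: 61.5
```

Call:
carry_out:
  deltas: [0, 0, 0, 0, 0, 0.005, 1, 0, 0, 0, 0, 0, 0.004, 1, 0, 0, 0, 0, 0, 0.0025, 1, 0, 0, 0, 0, 0, 0.001, 1, 0, 0, 0, 0, 0, 0.001, 1, 0, 0, 0, 0, 0, 0.0005, 1, 0, 0, 0, 0, 0, 0.0003, 1, 0, 0, 0, 0, 0, 0, 1, 0, 0, 0, 0, 0, 0, 1]

```text
clock: 46.35
eef_pos: [386.4, -236.5, 71.2]
tool_rot: [-3.141, -0.0, 0.018]
force: [-0.2, 1.0, 5.6]
width: 45.8
gripper_force: 62.0
```

Call:
carry_out:
  deltas: [0, 0, 0, 0, 0, 0, 0.5, 0, 0, 0, 0, 0, 0, 0.2, 0, 0, 0, 0, 0, 0, 0, 0, 0, 0, 0, 0, 0, -0.2, 0, 0, 0, 0, 0, 0, -0.4, 0, 0, 0, 0, 0, -0.01, -0.7, 0, 0, 0, 0, 0, -0.03, -1, 0, 0, 0, 0, 0, -0.05, -1, 0, 0, 0, 0, 0, -0.04, -1, 0, 0, 0, 0, 0, -0.03, -1, 0, 0, 0, 0, 0, 0, -1, 0, 0, 0, 0, 0, 0, -1]

```text
clock: 47.85
eef_pos: [385.6, -236.4, 230.6]
tool_rot: [-3.141, 0.001, 0.018]
force: [1.2, -1.0, -0.6]
width: 85.6
gripper_force: 0.0
```

```bash
python3 -c "
from h import *
wj('xl',18,(386,-236))"
```

```text
tcp [ 385.43 -236.26  230.23] [-3.14  0.    0.02] [ 0.87  0.39 -0.51  2.03  0.27  0.79 -1.36]
xl [257.92 190.29] 2294 2524.6903987280093 [ 385.3  -238.05]
```

Call:
carry_out:
  deltas: [0, 0, 0, 0.03, -0.05, 0, -1, 0, 0, 0, 0.03, -0.05, 0, -1, 0, 0, 0, 0.03, -0.05, 0, -1, 0, 0, 0, 0.03, -0.05, 0, -1, 0, 0, 0, 0, -0.05, 0, -1, 0, 0, 0, 0, 0, 0, -1, 0, 0, 0, 0, 0, 0, -1]

```text
clock: 48.78
eef_pos: [500.8, 15.0, 229.9]
tool_rot: [3.141, 0.003, 0.019]
force: [-0.3, 0.1, -0.7]
width: 85.5
gripper_force: 0.0
```

Run:
```python
from h import *
S=ctrl.get_image("scene"); T=ctrl.get_image("top"); C=[ctrl.calibration("top"),ctrl.calibration("scene")]
cv2.imwrite("pics/f.png",cv2.resize(np.hstack([S,T]),(800,300))[:,:,::-1])
for k,g in dict(s=(594,-233),m=(526,-233),l=(456,-235),xl=(386,-236)).items():
  for c,I in zip(C,(T,S)):
    h=hsv(I); m=(h[...,0]>100)&(h[...,0]<125)&(h[...,1]>130)&(h[...,2]>25)
    b=min(blobs(m,40),key=lambda b:np.hypot(*(b[0]-caphull(c,g,k,18)[0]))); print(k,jarfit([c],[b[0]],k,18)[0])
```

```text
s [ 594.53 -234.07]
s [ 592.22 -232.14]
m [ 525.06 -234.71]
m [ 522.87 -232.91]
l [ 455.98 -235.63]
l [ 452.92 -233.95]
xl [ 385.49 -240.08]
xl [ 382.09 -237.97]
```

View pics/f.png

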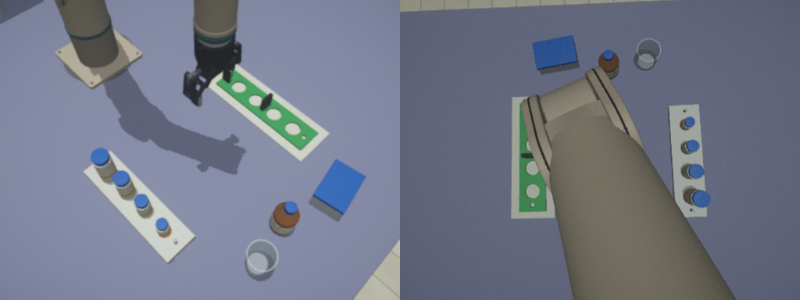

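All four jars stand upright in height order on the carrier, within about 2.5 mm of their marks, and the plate lies inside the sheet. Handing in.

```bash
python3 -c "
from cell import ctrl
print(ctrl.finish_job())"
```

```text
the job is handed in; nothing more can be done
None
```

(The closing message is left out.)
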